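# Index the vial carousel to the reader

### The arm

A 6-joint arm with a two-finger parallel gripper is mounted at the origin on a cart in front of the work surface, level with it; the furniture and walls round the work are solid. World frame = base frame: x ahead of the robot, y to its left, z up, the work surface at z = 0. Lengths are in m, angles in rad, forces in N, time in s.
With the tool pointing down it reaches from about 0.35 to 0.925 m from the base axis. Payload 6.4 kg.
Tool frame: the origin (TCP) lies on the centre line of the jaws, within the pads' length; the fingertips stand 17 mm ahead of it and the grasp point (between the pads) lies 2 mm behind it; z points along the fingers, y is the line along which they close (so a half turn about z gives the same grasp; the last joint's range is limited). The gripper opens to 94 mm and grips with 3 to 60 N. Pads are 16 mm wide; open, the fingers measure 119 mm over their backs; the gripper's body (75 mm by 177 mm) begins 78 mm behind the grasp point.
Start: joints at [-1.505, 0.245, 1.558, -0, 1.339, -0.174], TCP at [0.154, -0.631, 0.222] pointing down, gripper open.
Joint ranges: [-3.13, 3.13], [-1.02, 2.26], [0.13, 2.54], [-0.95, 4.09], [0.21, 2.88], [-2.74, 2.74]. Speed limits (rad/s): [2.57, 2.57, 3.14, 3.14, 3.14, 3.14].

### API

Orientations are given as a unit quaternion [x, y, z, w].
In Python, from bench import ctrl, viewer gives the robot as it stands.
- The arm moves only by the shell command python3 -m crank 'ROWS'. ROWS is JSON, a list of rows, each a list of 3 entries, a list of its own where there are three numbers: the opening, from -1 (shut) to 1 (fully open), then the shift along the tool's x, y, z in cm, then the turn, a rotation vector about the tool's x, y, z in rad. A call has 1 to 5 rows; each row shifts and turns the commanded pose from where the row before left it, along the tool's axes as they then stand; what a row does not reach is not made up. A row lasts 1/8 s, in which the tool goes at most 62.5 mm and 10.7 degrees, less where a joint would pass 70% of its speed; a pose out of reach is approached as far as the arm can. A call with a gripper value outside its range is refused whole. The fingers move at their own pace and stop on an object; the grip force is fixed at half the most. Time passes only in rows, so rows that do not move let the fingers close. It gives the time, the measured TCP pose, the force, the opening and the grip force at its end, in the units of the state.
- ctrl.get_state(): the state, without advancing time (a new reading comes with each control period).
- viewer.capture(name): name is "scene" or "top"; returns a dict with "img" (384x512x3 uint8, red, green, blue), "fx", "fy", "cx", "cy" (pixels), "R" (3x3) and "t" (3): a world point X has camera coordinates R X + t. Camera axes: x right, y down, z forward; pixel columns grow to the right and rows downward; lengths in m; the calibration is good to about 2 mm. A picture is of the moment at which its call begins. There is no depth.
- ctrl.job_done(): hands the job in; it is judged then, once.
Trained networks look in a picture, given as the dict that the camera call returned (one of the last four; its "shot" number tells which), for a name from the list of things; names that differ only in an ending like _2 or _b are one class to them, and where a whole thing is asked for, a point or a joint stands for the part that bears it (a point fixed in the world has none). Each returns a list of dicts, best first, with "score" (0 to 1); they miss things now and then, are a little off and sometimes report something else, mostly with a low value. They report only what shows in the picture. A call takes as long as a camera call. They do not tell look-alikes from the thing itself.
- viewer.find_in(query, picture): "location" ([x, y, z] in m, in world coordinates, good to about 4 mm: the middle of the surface that is visible of it).
The state is a dict: "clock": time; "qpos": joint angles; "joint_vel": joint speeds; "joint_efforts": joint torques, N m; "tcp_pos": TCP position; "ee_rot": TCP orientation; "ft_force": force on the tool from outside, world axes, zero at the start; "ft_torque": the same for the moment, N m; "opening": finger opening in m; "gripper_force": force on a finger pad.
Only numpy, scipy, OpenCV 4.12 (cv2) and the standard library are available. Lean on these libraries where they do the work, as an engineer would, in place of code of your own. Each camera call takes 0.05 s, during which the arm holds its last target. There are 200 camera calls.

### The job

Bring the black-capped vial round to the reader: with the fingertips press the orange spring plunger on the carousel's arm down out of its notch, turn the table by pushing the plunger sideways one notch, whichever way brings the black-capped vial in front of the reader, and let the plunger spring fully up and lock in that notch. Do not touch or lift the vials, and leave the tin, the dropper bottle and the tape where they stand.

Things in the scene. Friction and masses are not known exactly. Their poses are not given: they have to be found in the camera images.
- carousel: Fixed carousel base: white foot, steel index plate 238 mm across (z 36 to 46 mm) with six 12 mm rim notches, 60 degrees apart. Origin on the turning axis at bench height, z up, x from the axis to the reader: a grey box with a red mark on top, 96 to 152 mm out, z 100 to 140 mm, on a post on the side away from the robot.
- axis (a point): Point on the turntable's vertical axis, at the disc's top, 56 mm above the bench.
- reading_spot (a point): Point before the reader, 58 mm out from the axis, 58 mm above the bench: where the foot of the vial to be read stands. Fixed to the base.
- turntable (a joint): Angle of the blue turntable (disc 166 mm across, six vial pockets 60 degrees apart, one arm), rad. 0 at the start, the arm pointing away from the reader; grows anticlockwise seen from above, end stops at +-1.3. Notches at -1.047, 0 and +1.047 (0.02 of play each way). About 0.1 N m of friction; stays where it is left.
- plunger (a joint): How far the orange plunger on the arm's end is pressed down, m: 0 up, stop at 0.012; spring 5 N at the top, 9.6 N at the stop. Up, its tooth sits 7 mm deep in a notch and locks the table; pressed beyond 7 mm the table turns. Released between notches it rides under the plate at 7 mm, and springs up and locks by itself when pushed on into the next notch.
- pad (a point): Top middle of the plunger's orange pad, 138 mm from the axis, 105 mm above the bench when up; it moves with plunger and table. The pad is 42 mm along the arm, 48 mm wide between two upright cheeks 20 mm high, 6 mm thick, one on each side in the turning direction: closed fingers between them press the pad and push a cheek to turn the table. x points to the axis, y across the cheeks, z up.
- sample_vial_1: Loose screw-cap vial, 28 mm across, 95 mm high, teal cap; starts in the pocket before the reader. Stands upright in a pocket of the turntable (22 mm deep, about 2 mm of play each way) 58 mm from the axis, its top 153 mm above the bench. Origin at the middle of its underside.
- sample_vial_4: Loose screw-cap vial, 28 mm across, 95 mm high, the only BLACK cap; starts one pocket to the left or one to the right of the reader (it varies). Stands upright in a pocket of the turntable (22 mm deep, about 2 mm of play each way) 58 mm from the axis, its top 153 mm above the bench. Origin at the middle of its underside.
- sample_vial_2: Loose screw-cap vial, 28 mm across, 95 mm high, white cap; starts on the other side of the reader from the black-capped one. Stands upright in a pocket of the turntable (22 mm deep, about 2 mm of play each way) 58 mm from the axis, its top 153 mm above the bench. Origin at the middle of its underside.
- sample_vial_3: Loose screw-cap vial, 28 mm across, 95 mm high, teal cap. Stands upright in a pocket of the turntable (22 mm deep, about 2 mm of play each way) 58 mm from the axis, its top 153 mm above the bench. Origin at the middle of its underside.
- sample_vial_6: Loose screw-cap vial, 28 mm across, 95 mm high, teal cap. Stands upright in a pocket of the turntable (22 mm deep, about 2 mm of play each way) 58 mm from the axis, its top 153 mm above the bench. Origin at the middle of its underside.
- septa_tin: Bystander: round white tin, 56 mm across, 32 mm high, loose on the bench to the right of the carousel. Origin under its middle.
- dropper_bottle: Bystander: brown dropper bottle, 34 mm across, 102 mm high, loose, to the far right of the carousel. Origin under its middle.
- tape_black: Bystander: black tape roll, 59 mm across, 19 mm high, loose, to the left of the carousel. Origin under its middle.
There are look-alikes about, which are no part of the job. What is shaped like the sample_vial_4 but pink or red is not meant.

How it is judged:
On the way:
1. the plunger is pressed down (more than 7 mm), which frees the table (value of joint plunger above 0.007 m), for 0.1 s.
At the end, for the whole second after the job is handed in: The black-capped vial stands in its pocket within 8 mm of the reading spot, the turntable is at rest one notch (60 degrees, within 0.04 rad) from where it began, the plunger is up (within 2 mm) in that notch, and all vials stand upright (within 0.2 rad) in their pockets (horizontal distance between sample_vial_4 and reading_spot below 0.008 m and value of joint plunger below 0.002 m and velocity of joint turntable between -0.03 and 0.03 rad/s and (value of joint turntable between 1.0072 and 1.0872 rad or value of joint turntable between -1.0872 and -1.0072 rad) and angle between each of sample_vial_1, sample_vial_4, sample_vial_2, sample_vial_3, sample_vial_6's own z axis and vertical below 0.2 rad and z of each of sample_vial_1, sample_vial_4, sample_vial_2, sample_vial_3, sample_vial_6 in the frame of carousel below 0.065 m); the robot touches nothing.
It fails at once if a vial is touched by the robot (more than 1 N) (contact force between any of the fingers, the arm and sample_vial_1 above 1 N or contact force between any of the fingers, the arm and sample_vial_4 above 1 N or contact force between any of the fingers, the arm and sample_vial_2 above 1 N or contact force between any of the fingers, the arm and sample_vial_3 above 1 N or contact force between any of the fingers, the arm and sample_vial_6 above 1 N).
It fails at once if a vial is lifted more than 10 mm in its pocket or tipped over (z of any of sample_vial_1, sample_vial_4, sample_vial_2, sample_vial_3, sample_vial_6 in the frame of carousel above 0.068 m or angle between any of sample_vial_1, sample_vial_4, sample_vial_2, sample_vial_3, sample_vial_6's own z axis and vertical above 0.4 rad).
It fails at once if the tin, the dropper bottle or the tape is moved more than 20 mm (distance of any of septa_tin, dropper_bottle, tape_black from where it was at the start of the episode above 0.02 m).
It also fails if it takes over 40 s, if anything falls off the work surface, if the arm or the gripper's body presses on something with over 40 N, if the wrist force passes 120 N, or if a joint passes its speed limit or range.

## Working session

There is one attempt and no reset: what is moved stays moved. The work goes in short steps, Python scripts to look and compute and a shell command to move; the robot and the scene stay as the last step left them, time stands still between calls to the robot, and variables do not carry over. Pictures are saved under pics/ and viewed, at most 10 in all, crops included, and the job is handed in when it is done.

```bash
mkdir -p pics
python3 - <<'E'
from bench import ctrl, viewer
import cv2,numpy as np
s=ctrl.get_state(); print(s["clock"],s["tcp_pos"],s["ee_rot"],s["opening"])
ims=[]
for n in("scene","top"):
    p=viewer.capture(n); ims.append(p["img"])
    for q in("pad","carousel","turntable","sample_vial_4","septa_tin","dropper_bottle","tape_black"):
        for d in viewer.find_in(q,p)[:6]:
            X=np.array(d["location"]);c=p["R"]@X+np.array(p["t"])
            print(n,q,round(d["score"],2),X.round(3),(int(p["fx"]*c[0]/c[2]+p["cx"]),int(p["fy"]*c[1]/c[2]+p["cy"])))
im=np.vstack(ims)[:,:,::-1]
im=np.hstack([ims[0],ims[1]])[:,:,::-1]
cv2.imwrite("pics/a.png",cv2.resize(im,(800,300)))
cv2.imwrite("pics/top.png",cv2.resize(ims[1][:,:,::-1],(800,600),interpolation=cv2.INTER_CUBIC))
E
```

```text
0.0 [ 0.15435323 -0.63082591  0.22137677] [ 9.92819720e-01  1.19616519e-01  4.46209095e-05 -9.42960768e-04] 0.09363766120453208
scene pad 0.63 [0.472 0.016 0.104] (317, 234)
scene carousel 0.74 [0.588 0.009 0.061] (271, 226)
scene turntable 0.89 [0.555 0.011 0.057] (283, 232)
scene sample_vial_4 0.92 [0.586 0.045 0.124] (265, 217)
scene sample_vial_4 0.89 [ 0.845 -0.04   0.059] (191, 177)
scene sample_vial_4 0.87 [ 0.616 -0.071  0.124] (277, 181)
scene sample_vial_4 0.86 [ 0.558 -0.05   0.123] (295, 195)
scene sample_vial_4 0.68 [0.759 0.068 0.066] (194, 213)
scene sample_vial_4 0.65 [0.824 0.035 0.057] (180, 197)
scene septa_tin 0.88 [ 0.486 -0.195  0.031] (342, 197)
scene septa_tin 0.68 [ 0.661 -0.208  0.06 ] (284, 164)
scene dropper_bottle 0.59 [ 0.659 -0.207  0.057] (284, 165)
scene tape_black 0.62 [0.591 0.199 0.019] (226, 296)
scene tape_black 0.36 [0.584 0.012 0.051] (271, 230)
top pad 0.63 [0.47  0.01  0.107] (227, 253)
top carousel 0.65 [ 0.596 -0.021  0.057] (240, 206)
top turntable 0.82 [ 0.582 -0.015  0.056] (238, 211)
top sample_vial_4 0.66 [ 0.658 -0.039  0.151] (247, 177)
top sample_vial_4 0.64 [0.762 0.056 0.09 ] (212, 141)
top sample_vial_4 0.57 [0.641 0.014 0.147] (226, 184)
top sample_vial_4 0.49 [0.82  0.023 0.087] (225, 120)
top sample_vial_4 0.49 [ 0.844 -0.054  0.08 ] (254, 113)
top septa_tin 0.93 [ 0.49  -0.206  0.03 ] (309, 247)
top septa_tin 0.26 [0.594 0.194 0.017] (162, 207)
top dropper_bottle 0.64 [0.586 0.032 0.153] (218, 205)
top dropper_bottle 0.63 [ 0.661 -0.213  0.06 ] (312, 182)
```

View pics/a.png

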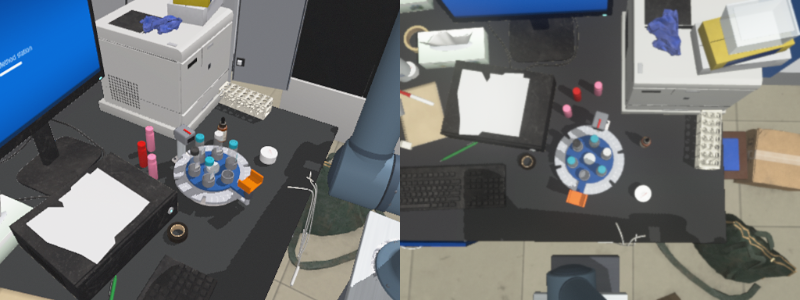

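View pics/top.png

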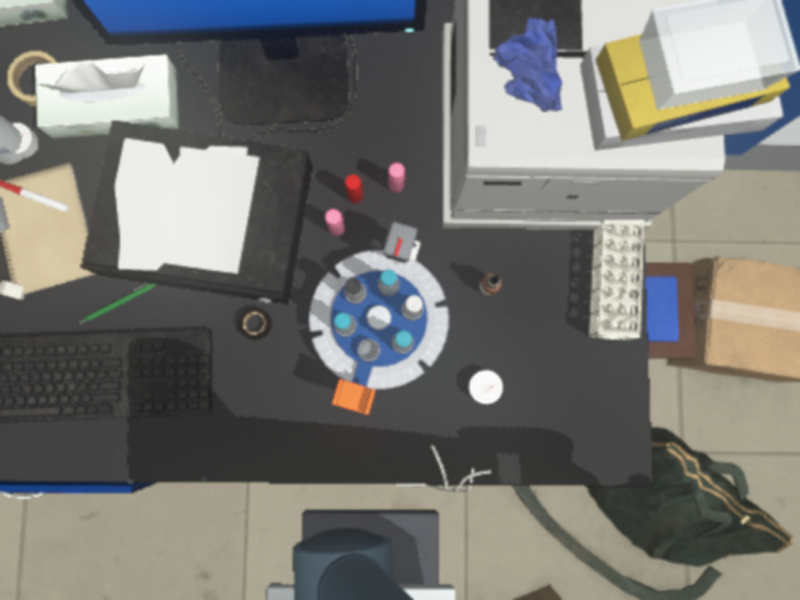

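The top view (800x600 picture) shows the reader at (400,240), with three caps by it: teal at (388,280), dark at (355,290) on the left and white at (413,305) on the right. The pink and red look-alikes at (335,222), (355,188) and (397,177) stand on the bench. The dark cap fits the description, so I'll enlarge that part and measure the axis and pad.

```bash
cat > h.py <<'E'
import numpy as np,cv2
def back(p,u,v,z):
    R=np.array(p["R"]);t=np.array(p["t"]);C=-R.T@t
    d=R.T@np.array([(u-p["cx"])/p["fx"],(v-p["cy"])/p["fy"],1]); return C+d*(z-C[2])/d[2]
def proj(p,X):
    c=np.array(p["R"])@X+np.array(p["t"]); return np.array([p["fx"]*c[0]/c[2]+p["cx"],p["fy"]*c[1]/c[2]+p["cy"]])
def orange(p):
    h=cv2.cvtColor(p["img"],cv2.COLOR_RGB2HSV); m=cv2.inRange(h,(5,160,130),(20,255,255))
    n,l,s,c=cv2.connectedComponentsWithStats(m); i=1+np.argmax(s[1:,4]); return l==i
E
python3 - <<'E'
from bench import ctrl, viewer
from h import *
p=viewer.capture("top"); im=p["img"]
cv2.imwrite("pics/c.png",cv2.resize(im[130:280,180:310][:,:,::-1],(520,600),interpolation=cv2.INTER_CUBIC))
m=orange(p); v,u=np.nonzero(m); print(m.sum(),cv2.minAreaRect(np.c_[u,v].astype(np.float32)))
print("pad",back(p,u.mean(),v.mean(),.105),back(p,u.mean(),v.mean(),.115))
print("cam",-np.array(p["R"]).T@p["t"],p["fx"])
h=cv2.cvtColor(im,cv2.COLOR_RGB2HSV)
b=cv2.inRange(h,(100,120,60),(125,255,255)); b[:150]=0;b[270:]=0;b[:,:190]=0;b[:,300:]=0
v,u=np.nonzero(b); P=np.array([back(p,a,c,.056)[:2] for a,c in zip(u,v)])
P=P[P[:,0]>0.535]
hull=cv2.convexHull(P.astype(np.float32))[:,0]; print("disc",cv2.minEnclosingCircle(hull.astype(np.float32)))
r=cv2.inRange(h,(0,150,120),(6,255,255)); r[:145]=0;r[165:]=0;r[:,:240]=0;r[:,275:]=0
v,u=np.nonzero(r); print("mark",len(u),back(p,u.mean(),v.mean(),.14))
E
```

```text
380 ((225.79359436035156, 253.68809509277344), (23.945661544799805, 15.995699882507324), 16.699241638183594)
pad [0.47019477 0.01453543 0.105     ] [0.47025873 0.01406818 0.115     ]
cam [ 0.47798436 -0.04237677  1.32302829] 477.2661342759764
disc ((0.6035018563270569, -0.024005984887480736), 0.07994753122329712)
mark 11 [ 0.70995662 -0.0537219   0.14      ]
```

View pics/c.png

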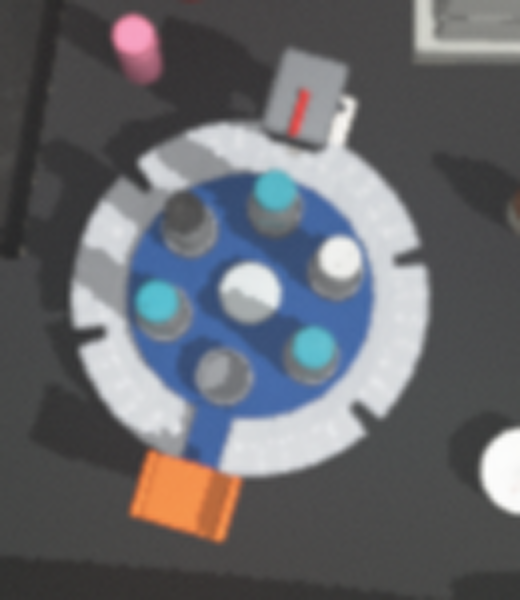

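The crop confirms it: the black cap at (185,210) is left of the reader, with teal at (275,190) and white at (338,255). The table must therefore turn clockwise by 60°, to -1.047, and the arm swings to +y. The axis is about (0.6035,-0.024) and the arm points at 164°. The pad is at (0.470,0.014). I'm moving above the pad now with the fingers closed.

```bash
python3 -m crank '[[-1,[3.07,-3.68,0],[0,0,0]],[-1,[3.07,-3.68,0],[0,0,0]],[-1,[3.07,-3.68,0],[0,0,0]],[-1,[3.07,-3.68,0],[0,0,0]],[-1,[3.07,-3.68,0],[0,0,0]]]'
python3 -m crank '[[-1,[3.07,-3.68,0],[0,0,0]],[-1,[3.07,-3.68,0],[0,0,0]],[-1,[3.07,-3.68,0],[0,0,0]],[-1,[3.07,-3.68,0],[0,0,0]],[-1,[3.07,-3.68,0],[0,0,0]]]'
python3 -m crank '[[-1,[3.07,-3.68,0],[0,0,0]],[-1,[3.07,-3.68,0],[0,0,0]],[-1,[3.07,-3.68,0],[0,0,0]],[-1,[3.07,-3.68,0],[0,0,0]],[-1,[3.07,-3.68,0],[0,0,0]]]'
python3 -m crank '[[-1,[0,0,0],[0,0,-0.175]],[-1,[0,0,0],[0,0,-0.175]],[-1,[0,0,0],[0,0,-0.175]],[-1,[0,0,0],[0,0,-0.175]],[-1,[0,0,0],[0,0,-0.175]]]'
python3 -m crank '[[-1,[0,0,0],[0,0,-0.175]],[-1,[0,0,0],[0,0,0]],[-1,[0,0,0],[0,0,0]]]'
```

```text
clock: 1.48
tcp_pos: [0.2603, -0.4149, 0.2226]
ee_rot: [0.993, 0.119, 0.0, 0.0]
ft_force: [0.9, 0.5, -0.7]
opening: 0.0473
gripper_force: 0.0
clock: 2.1
tcp_pos: [0.3657, -0.1997, 0.2228]
ee_rot: [0.993, 0.119, 0.0, 0.0]
ft_force: [1.5, -1.0, 0.5]
opening: 0.0004
gripper_force: 0.0
clock: 2.72
tcp_pos: [0.4712, 0.0157, 0.2228]
ee_rot: [0.993, 0.12, 0.0, 0.0]
ft_force: [0.8, -0.0, 0.5]
opening: 0.0005
gripper_force: 0.0
clock: 3.35
tcp_pos: [0.4706, 0.0142, 0.2226]
ee_rot: [0.847, 0.531, 0.0, 0.0]
ft_force: [0.2, -0.1, 0.2]
opening: 0.0004
gripper_force: 0.0
clock: 3.72
tcp_pos: [0.4706, 0.0141, 0.2225]
ee_rot: [0.8, 0.6, 0.0, 0.0]
ft_force: [-0.8, -0.8, 0.5]
opening: 0.0006
gripper_force: 0.0
```

```bash
python3 -m crank '[[-1,[0,0,3],[0,0,0]],[-1,[0,0,3],[0,0,0]],[-1,[0,0,1.5],[0,0,0]],[-1,[0,0,0],[0,0,0]]]'
python3 - <<'E'
from bench import viewer
from h import *
a=viewer.capture("scene")["img"][180:280,260:370];b=viewer.capture("top")["img"][205:285,180:268]
cv2.imwrite("pics/d.png",np.hstack([cv2.resize(x,(400,364),interpolation=cv2.INTER_CUBIC) for x in(a,b)])[:,:,::-1])
E
```

```text
clock: 4.22
tcp_pos: [0.47, 0.0143, 0.1467]
ee_rot: [0.799, 0.601, -0.001, -0.001]
ft_force: [0.5, 1.0, 1.1]
opening: 0.0002
gripper_force: 0.0
```

View pics/d.png

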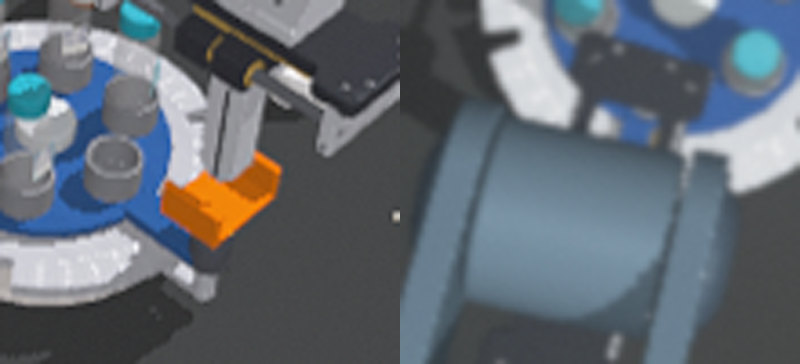

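The left view shows the closed fingers at (235,140), between the two cheeks and above the pad. The right view is mostly blocked by the wrist. Next I press down.

```bash
python3 -m crank '[[-1,[0,0,2],[0,0,0]],[-1,[0,0,0.8],[0,0,0]],[-1,[0,0,0.4],[0,0,0]],[-1,[0,0,0.3],[0,0,0]],[-1,[0,0,0],[0,0,0]]]'
python3 -m crank '[[-1,[0,0,0],[0,0,0]],[-1,[0,0,0],[0,0,0]]]'
python3 - <<'E'
from bench import ctrl
print(ctrl.get_state()["ft_force"])
E
```

```text
clock: 4.95
tcp_pos: [0.471, 0.0141, 0.1138]
ee_rot: [0.799, 0.601, -0.0, 0.0]
ft_force: [-4.0, 0.5, 6.6]
opening: 0.0004
gripper_force: 3.5
clock: 5.2
tcp_pos: [0.471, 0.0141, 0.114]
ee_rot: [0.799, 0.601, 0.0, 0.0]
ft_force: [-3.4, 0.6, 7.8]
opening: 0.0003
gripper_force: 3.5
[-3.4409161   0.61767387  7.83832355]
```

```bash
python3 -m crank '[[-1,[0,0,0.25],[0,0,0]],[-1,[0,0,0],[0,0,0]],[-1,[0,0,0],[0,0,0]]]'
```

```text
clock: 5.58
tcp_pos: [0.471, 0.0141, 0.1116]
ee_rot: [0.799, 0.601, 0.0, 0.0]
ft_force: [-5.3, 0.6, 8.4]
opening: 0.0005
gripper_force: 4.0
```

The plunger is pressed about 10 mm. I'll close the gap to the cheek and then turn clockwise around the axis.

```bash
python3 -m crank '[[-1,[0.8,0,0],[0,0,0]],[-1,[0.8,0,0],[0,0,0]],[-1,[1.2,0.19,0],[0,0,0.0873]],[-1,[1.2,0.19,0],[0,0,0.0873]],[-1,[0,0,0],[0,0,0]]]'
python3 - <<'E'
from bench import ctrl,viewer
from h import *
s=ctrl.get_state();print(s["ft_force"],s["tcp_pos"])
a=viewer.capture("scene")["img"][170:270,230:360]
cv2.imwrite("pics/e.png",cv2.resize(a,(520,400),interpolation=cv2.INTER_CUBIC)[:,:,::-1])
E
```

```text
clock: 6.2
tcp_pos: [0.4888, 0.0514, 0.1127]
ee_rot: [0.848, 0.529, 0.002, 0.002]
ft_force: [-0.5, 0.5, 7.8]
opening: 0.0002
gripper_force: 3.8
[-0.4892269   0.52317503  7.76940062] [0.48883846 0.05143258 0.11268216]
```

View pics/e.png

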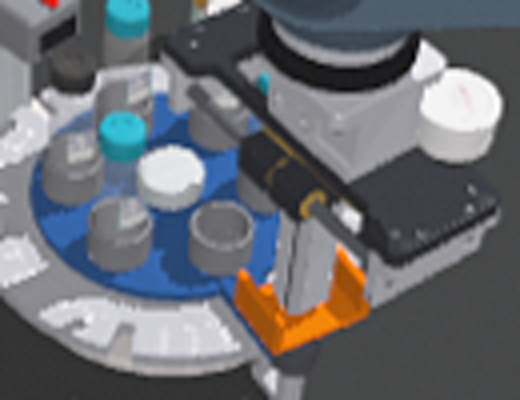

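The fingers at (305,250) are between the cheeks, the table is turning and no vials are touched. I'll carry on.

```bash
python3 -m crank '[[-1,[1.19,0.19,0.1],[0,0,0.0873]],[-1,[1.19,0.19,0],[0,0,0.0873]],[-1,[1.19,0.19,0],[0,0,0.0873]],[-1,[1.19,0.19,0],[0,0,0.0873]],[-1,[0,0,0],[0,0,0]]]'
python3 -m crank '[[-1,[1.19,0.19,0],[0,0,0.0873]],[-1,[1.19,0.19,0],[0,0,0.0873]],[-1,[0,0,0],[0,0,0]],[-1,[0,0,0],[0,0,0]]]'
python3 - <<'E'
from bench import ctrl,viewer
from h import *
s=ctrl.get_state();print(s["ft_force"],s["tcp_pos"]);d=s["tcp_pos"][:2]-np.array([.6035,-.024]);print(np.hypot(*d),164-np.degrees(np.arctan2(d[1],d[0])))
a=viewer.capture("scene")["img"][170:270,210:340]
cv2.imwrite("pics/f.png",cv2.resize(a,(520,400),interpolation=cv2.INTER_CUBIC)[:,:,::-1])
E
```

```text
clock: 6.88
tcp_pos: [0.5222, 0.0865, 0.1122]
ee_rot: [0.928, 0.374, 0.003, 0.001]
ft_force: [-0.1, -0.3, 6.7]
opening: 0.0004
gripper_force: 3.9
clock: 7.38
tcp_pos: [0.5424, 0.0989, 0.1123]
ee_rot: [0.957, 0.291, 0.003, 0.001]
ft_force: [1.6, -0.2, 7.7]
opening: 0.0002
gripper_force: 3.8
[ 1.62567937 -0.23689374  7.69695583] [0.54240315 0.09888646 0.11226669]
0.1372366819096479 47.56429484308869
```

View pics/f.png

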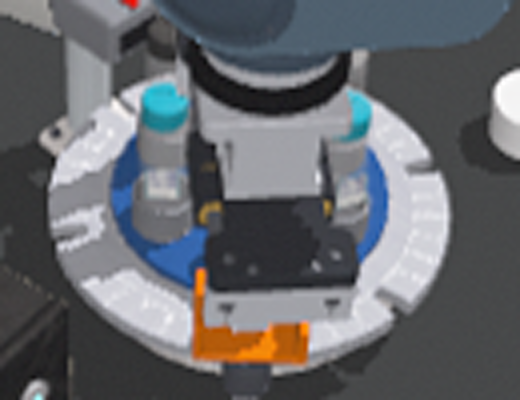

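The table is at about 45°, with the fingers at (250,330) behind the left cheek. One more step, then I'll lift the tips off the pad but keep them between the cheeks, and push the cheek until the tooth drops in.

```bash
python3 -m crank '[[-1,[1.19,0.19,0],[0,0,0.0873]],[-1,[0,0,0],[0,0,0]],[-1,[0,0,-0.7],[0,0,0]],[-1,[0,0,-0.7],[0,0,0]],[-1,[0,0,0],[0,0,0]]]'
python3 -m crank '[[-1,[0.6,0.1,0],[0,0,0.0436]],[-1,[0.6,0.1,0],[0,0,0.0436]],[-1,[0.4,0.06,0],[0,0,0.03]],[-1,[0,0,0],[0,0,0]],[-1,[0,0,0],[0,0,0]]]'
python3 - <<'E'
from bench import ctrl,viewer
from h import *
s=ctrl.get_state();print(s["ft_force"],s["tcp_pos"]);d=s["tcp_pos"][:2]-np.array([.6035,-.024]);print(np.hypot(*d),164-np.degrees(np.arctan2(d[1],d[0])))
a=viewer.capture("scene")["img"][170:270,210:340]
cv2.imwrite("pics/g.png",cv2.resize(a,(520,400),interpolation=cv2.INTER_CUBIC)[:,:,::-1])
E
```

```text
clock: 8.05
tcp_pos: [0.5503, 0.1043, 0.1235]
ee_rot: [0.968, 0.249, 0.0, 0.0]
ft_force: [0.6, 0.1, 0.0]
opening: 0.0008
gripper_force: 0.0
clock: 8.68
tcp_pos: [0.5653, 0.1091, 0.1228]
ee_rot: [0.981, 0.192, -0.0, -0.0]
ft_force: [0.5, -0.0, 0.9]
opening: 0.0003
gripper_force: 0.1
[ 0.51513425 -0.01204553  0.87696492] [0.5653441  0.10911461 0.12277715]
0.13847517033057805 58.00560739076174
```

View pics/g.png

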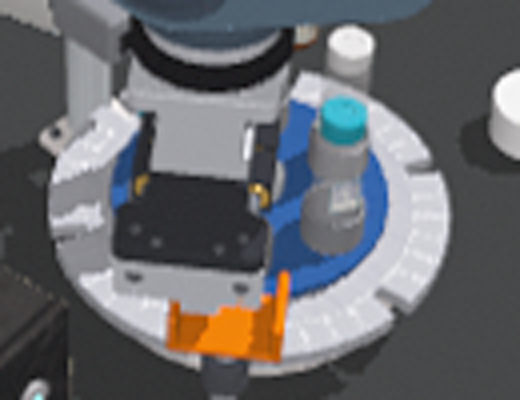

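The pad moved on to (225,335) in this crop. I'll raise the tips 4 mm and keep pushing in small steps, watching the force.

```bash
python3 -m crank '[[-1,[0,0,-0.4],[0,0,0]],[-1,[0.5,0.06,0],[0,0,0.03]],[-1,[0.3,0.05,0],[0,0,0.02]],[-1,[0,0,0],[0,0,0]]]'
python3 -m crank '[[-1,[0.3,0.05,0],[0,0,0.02]],[-1,[0,0,0],[0,0,0]],[-1,[0,0,0],[0,0,0]]]'
python3 - <<'E'
from bench import ctrl,viewer
from h import *
s=ctrl.get_state();print(s["ft_force"],s["tcp_pos"]);d=s["tcp_pos"][:2]-np.array([.6035,-.024]);print(np.hypot(*d),164-np.degrees(np.arctan2(d[1],d[0])))
p=viewer.capture("scene");a=p["img"][170:270,210:340]
cv2.imwrite("pics/h.png",cv2.resize(a,(520,400),interpolation=cv2.INTER_CUBIC)[:,:,::-1])
for th in(50,55,60):
  for e in(-27,27):
    g=np.radians(164-th);r=np.array([np.cos(g),np.sin(g)]);t=np.array([r[1],-r[0]])
    for dz in(.125,.118):
      u=proj(p,np.r_[np.array([.6035,-.024])+.159*r+e/1000*t,dz]); print(th,e,dz,((u-[210,170])*4).round())
E
```

```text
clock: 9.22
tcp_pos: [0.5738, 0.1111, 0.1271]
ee_rot: [0.986, 0.168, 0.0, 0.0]
ft_force: [-1.5, 0.4, 1.5]
opening: 0.0003
gripper_force: 0.8
clock: 9.6
tcp_pos: [0.5766, 0.1116, 0.127]
ee_rot: [0.987, 0.158, 0.0, -0.0]
ft_force: [-1.1, 0.0, 1.1]
opening: 0.0005
gripper_force: 0.6
[-1.14297989  0.04609463  1.07788688] [0.57662692 0.11159232 0.12698097]
0.13822966006650955 62.789803664252304
50 -27 0.125 [286. 320.]
50 -27 0.118 [285. 328.]
50 27 0.125 [179. 311.]
50 27 0.118 [179. 320.]
55 -27 0.125 [258. 320.]
55 -27 0.118 [257. 329.]
55 27 0.125 [153. 304.]
55 27 0.118 [153. 313.]
60 -27 0.125 [230. 318.]
60 -27 0.118 [229. 327.]
60 27 0.125 [127. 296.]
60 27 0.118 [127. 305.]
```

View pics/h.png

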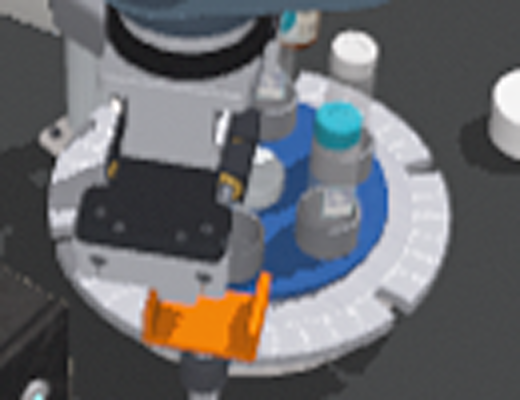

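The pad's cheek corners at (147,300) and (258,320) put the table at about 55-56°. The roughly 1.5 N push shows cheek contact, and about 4° remains.

```bash
python3 -m crank '[[-1,[0.3,0.05,0],[0,0,0.02]],[-1,[0.3,0.05,0],[0,0,0.02]],[-1,[0,0,0],[0,0,0]]]'
python3 -m crank '[[-1,[0.2,0.03,0],[0,0,0.015]],[-1,[0,0,0],[0,0,0]],[-1,[0,0,0],[0,0,0]]]'
python3 -m crank '[[-1,[0.15,0.02,0],[0,0,0.01]],[-1,[0,0,0],[0,0,0]],[-1,[0,0,0],[0,0,0]]]'
```

```text
clock: 10.02
tcp_pos: [0.5832, 0.1124, 0.127]
ee_rot: [0.99, 0.138, 0.001, 0.0]
ft_force: [0.4, 0.4, 0.1]
opening: 0.0003
gripper_force: 0.0
clock: 10.4
tcp_pos: [0.5846, 0.1126, 0.127]
ee_rot: [0.991, 0.131, 0.0, 0.0]
ft_force: [0.5, -0.4, 1.0]
opening: 0.0007
gripper_force: 0.0
clock: 10.78
tcp_pos: [0.5857, 0.1128, 0.1269]
ee_rot: [0.992, 0.126, -0.0, -0.0]
ft_force: [-1.2, -0.3, 1.4]
opening: 0.0007
gripper_force: 0.8
```

```bash
python3 -m crank '[[-1,[0.15,0.02,0],[0,0,0]],[-1,[0,0,0],[0,0,0]],[-1,[0,0,0],[0,0,0]]]'
python3 -m crank '[[-1,[0.15,0.02,0],[0,0,0]],[-1,[0,0,0],[0,0,0]],[-1,[0,0,0],[0,0,0]]]'
python3 - <<'E'
from bench import ctrl,viewer
from h import *
p=viewer.capture("scene");a=p["img"][170:270,210:340]
cv2.imwrite("pics/i.png",cv2.resize(a,(520,400),interpolation=cv2.INTER_CUBIC)[:,:,::-1])
E
```

```text
clock: 11.15
tcp_pos: [0.5864, 0.1129, 0.1268]
ee_rot: [0.992, 0.126, -0.002, 0.0]
ft_force: [-5.0, -0.5, 3.1]
opening: 0.0005
gripper_force: 3.0
clock: 11.52
tcp_pos: [0.5868, 0.1129, 0.1268]
ee_rot: [0.992, 0.126, -0.003, 0.0]
ft_force: [-10.4, -1.8, 6.7]
opening: 0.0003
gripper_force: 5.0
```

View pics/i.png

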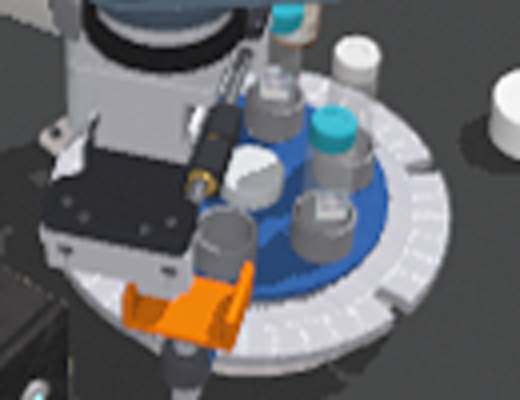

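The push now meets a rigid stop and the pad corners at (125,295) and (240,325) match 60° with the plunger raised, so it is locked. I'll back off the cheek, lift and check.

```bash
python3 -m crank '[[-1,[-0.5,0,0],[0,0,0]],[-1,[-0.9,0,0],[0,0,0]],[-1,[0,0,-2],[0,0,0]],[-1,[0,0,-4],[0,0,0]],[-1,[0,0,-5],[0,0,0]]]'
python3 -m crank '[[-1,[-5,-0.5,0],[0,0,0]],[-1,[-5.5,-1,0],[0,0,0]],[-1,[-5.5,0,0],[0,0,0]],[-1,[-5.5,0,0],[0,0,0]],[-1,[0,0,0],[0,0,0]]]'
python3 - <<'E'
from bench import ctrl,viewer
from h import *
p=viewer.capture("scene");q=viewer.capture("top")
a=p["img"][150:280,200:350];b=q["img"][130:280,170:310]
cv2.imwrite("pics/j.png",np.hstack([cv2.resize(x,(400,400),interpolation=cv2.INTER_CUBIC) for x in(a,b)])[:,:,::-1])
m=orange(q);v,u=np.nonzero(m);X=back(q,u.mean(),v.mean(),.105);d=X[:2]-np.array([.6035,-.024]);print(m.sum(),X,np.hypot(*d),164-np.degrees(np.arctan2(d[1],d[0])))
for n,x in(("s",p),("t",q)):
  for e in viewer.find_in("pad",x)[:1]+viewer.find_in("septa_tin",x)[:2]+viewer.find_in("tape_black",x)[:1]: print(n,e)
E
```

```text
clock: 12.2
tcp_pos: [0.5752, 0.1097, 0.2389]
ee_rot: [0.992, 0.126, 0.0, -0.0]
ft_force: [0.6, -0.3, -0.4]
opening: 0.0009
gripper_force: 0.0
clock: 12.82
tcp_pos: [0.3618, 0.0705, 0.2384]
ee_rot: [0.992, 0.125, 0.003, 0.001]
ft_force: [0.7, -0.7, 0.7]
opening: 0.0002
gripper_force: 0.0
388 [0.57307234 0.11098047 0.105     ] 0.13836751770946512 61.29656580902446
s {'location': [0.5736, 0.116, 0.1075], 'score': 0.73}
s {'location': [0.4843, -0.1913, 0.0311], 'score': 0.95}
s {'location': [0.5898, 0.0019, 0.055], 'score': 0.48}
s {'location': [0.5904, 0.2009, 0.0195], 'score': 0.65}
t {'location': [0.5726, 0.1046, 0.1059], 'score': 0.67}
t {'location': [0.4889, -0.2046, 0.031], 'score': 0.54}
t {'location': [0.5949, 0.1952, 0.0143], 'score': 0.54}
```

View pics/j.png

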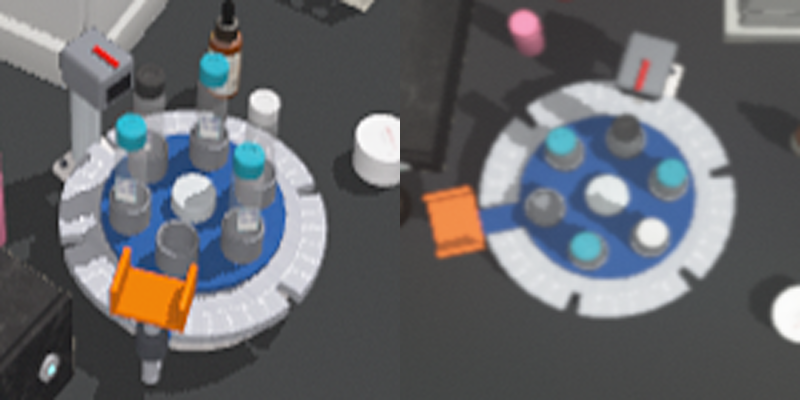

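The black cap at (627,135) in the top view is now in front of the reader. The pad measures at 61°, about 106 mm high, so it is up and locked. The tin and tape have not moved and all vials are upright, so I'm handing in.

```bash
python3 -c "
from bench import ctrl
print(ctrl.job_done())"
```

```text
the job is handed in; nothing more can be done
None
```

I turned the table one notch clockwise and handed the job in: the last pictures show the black-capped vial in front of the reader and the plunger up and locked, but the hand-in gave no verdict.

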